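# Bench bits into their fitted trays

## Robot

A 6-joint arm with a two-finger parallel gripper is mounted at the origin on the work surface; the furniture and walls round the work are solid. World frame = base frame: x ahead of the robot, y to its left, z up, the work surface at z = 0. Lengths are in m, angles in rad, forces in N, time in s.
With the tool pointing down it reaches from about 0.15 to 0.775 m from the base axis. Payload 6.1 kg.
Tool frame: the origin (TCP) lies on the mounting face of the last link; the fingertips stand env.tip_reach ahead of it and the grasp point (between the pads) lies 155 mm ahead of it (env.tip_reach is the distance from the TCP to the fingertips, in m); z points along the fingers, y is the line along which they close (so a half turn about z gives the same grasp; the last joint's range is limited). The gripper opens to 85 mm and grips with 20 to 120 N. Pads are 22 mm wide; open, the fingers measure 114 mm over their backs; the gripper's body (76 mm by 85 mm) begins 54 mm behind the grasp point. The pads swing forward as they close: fully open they stand 13 mm farther back than shut.
Start: joints at [-1.107, 0.126, -0.04, 1.405, 0, 1.571], TCP at [0.235, -0.47, 0.405] pointing down, gripper open.
Joint ranges: [-2.72, 2.72], [-0.95, 1.95], [-1.27, 1.35], [-1.78, 2.02], [-1.46, 1.47], [-3.14, 3.14]. Speed limits (rad/s): [2.39, 2.39, 3.01, 3.14, 3.14, 3.14].

## Interface

Orientations are given as a unit quaternion [x, y, z, w].
In Python, from station import env, vision, job_done, nets gives the robot as it stands.
- The arm moves only by the tool jog_arm, never from a script. Its argument "series" is a list of rows, each a list of 3 entries, a list of its own where there are three numbers: the shift along the tool's x, y, z in mm, then the turn, a rotation vector about the tool's x, y, z in degrees, then the closure, from -1 (fully open) to 1 (shut). A call has 1 to 10 rows; each row shifts and turns the commanded pose from where the row before left it, along the tool's axes as they then stand; what a row does not reach is not made up. A row lasts 1/12 s, in which the tool goes at most 41.7 mm and 7.16 degrees, less where a joint would pass 70% of its speed; a pose out of reach is approached as far as the arm can. A call is refused whole if a number of a shift passes 41.7 or a number of a turn 7.16, either way. A call with a gripper value outside its range is refused whole. The fingers move at their own pace and stop on an object; the grip force is fixed at half the most. Time passes only in rows, so rows that do not move let the fingers close. It gives the time, the measured TCP pose, the force, the opening and the grip force at its end, in the units of the state.
- env.state(): the state, without advancing time (a new reading comes with each control period).
- vision.capture(name): name is "side" or "top" or "wrist"; returns the picture (480x640x3 uint8, blue, green, red); there is no depth.
- vision.camera_params(name): a dict with "fx", "fy", "cx", "cy" (pixels), "rvec" (rotation vector, rad) and "tvec" (3), from world to camera coordinates, as OpenCV has them. Camera axes: x right, y down, z forward; pixel columns grow to the right and rows downward; lengths in m; the calibration is good to about 2 mm. A picture is of the moment at which its call begins: read the wrist's pose just before it. camera_params takes no time and is no camera call; for the wrist camera it gives the pose at the moment of the call.
- job_done(): hands the job in; it is judged then, once.
Trained networks look in the newest picture that a camera, given by its name, has taken for a name from the list of things; names that differ only in an ending like _2 or _b are one class to them, and where a whole thing is asked for, a point or a joint stands for the part that bears it (a point fixed in the world has none). Each returns a list of dicts, best first, with "confidence" (0 to 1); they miss things now and then, are a little off and sometimes report something else, mostly with a low value. They report only what shows in the picture. A call takes as long as a camera call. They do not tell look-alikes from the thing itself.
- nets.recognise(target, camera): "position" ([x, y, z] in m, in world coordinates, good to about 4 mm: the middle of the surface that is visible of it).
- nets.silhouettes(target, camera): "region" (480x640 bool, what is visible of it).
- nets.place_of(target, camera): "position" ([x, y, z] in m, in world coordinates, good to about 4 mm: a listed point, or the origin of a listed thing).
The state is a dict: "t": time; "q": joint angles; "qd": joint speeds; "effort": joint torques, N m; "tcp_pos": TCP position; "tool_rot": TCP orientation; "contact_force": force on the tool from outside, world axes, zero at the start; "torque": the same for the moment, N m; "width": finger opening in m; "grasp_force": force on a finger pad.
Only numpy, scipy, OpenCV 4.12 (cv2) and the standard library are available. Lean on these libraries where they do the work, as an engineer would, in place of code of your own. Each camera call takes 0.05 s, during which the arm holds its last target. There are 200 camera calls.

## Task

Tidy the bench: put the tape measure, the wax tin, the wooden wedge and the small orange-brown packing block each into the shallow tray that is made for it, lying fully down inside the rim the same way up as it is now. Set each one down rather than dropping it, and leave the dark sample tile by the vice where it lies.

Things in the scene. Friction and masses are not known exactly. Their poses are not given: they have to be found in the camera images.
- wedge: loose pale wooden wedge lying flat: 34 (own x) x 110 (own y) x 28 mm; its sides across x are upright and parallel. Its top slopes evenly from 28 mm high at its -y end to 4 mm at its +y end; 21 mm high at y = -25 mm. Origin: centre of its underside; z up. 0.05 kg. Either way round is right in its tray. Fingertips held 8 mm or more above its underside clear the tray's rim.
- tape_measure: loose yellow and black steel tape in its case, standing upright: 31 (own x, its flat sides) x 79 (own y) x 63 mm high; the case reaches from y -31 to +38 mm. Origin: on its underside, halfway through its thickness; z up. 0.28 kg. Either way round is right in its tray. Fingertips held 8 mm or more above its underside clear the tray's rim.
- packing_block: loose small sawn block of orange-brown wood: 45 (own x) x 60 (own y) x 30 mm high. Origin: centre of its underside; z up. 0.06 kg. Either way round is right in its tray. Fingertips held 8 mm or more above its underside clear the tray's rim.
- wax_tin: loose round tin, white lid above a red and white band: 68 mm diameter, 43 mm high, standing on its base. Origin: centre of its underside; z up. 0.11 kg. Any yaw is right in its tray. Fingertips held 8 mm or more above its underside clear the tray's rim.
- wedge_tray: fixed shallow pale wooden tray with a green floor, for the wedge; outside 62 x 138 mm and 8 mm high; its pocket is 50 x 126 mm (own x by own y), the floor 3 mm above the bench, so the rim rises 5 mm above the floor. Origin: centre of its underside, on the bench; z up
- tape_tray: fixed shallow pale wooden tray with a yellow floor, for the tape measure (placed origin to origin); outside 59 x 104 mm and 8 mm high; its pocket is 47 x 92 mm (own x by own y), the floor 3 mm above the bench, so the rim rises 5 mm above the floor. Origin: centre of its underside, on the bench; z up
- block_tray: fixed shallow pale wooden tray with a blue floor, for the packing block; outside 73 x 88 mm and 8 mm high; its pocket is 61 x 76 mm (own x by own y), the floor 3 mm above the bench, so the rim rises 5 mm above the floor. Origin: centre of its underside, on the bench; z up
- tin_tray: fixed shallow pale wooden round dish with a red floor, for the wax tin; 96 mm outside diameter and 8 mm high; its pocket is 84 mm across, the floor 3 mm above the bench, so the rim rises 5 mm above the floor. Origin: centre of its underside, on the bench; z up
- sample_tile: bystander, loose: thin dark brown wooden sample tile, 46 (own x) x 88 (own y) x 11 mm, origin at the centre of its underside. Not to be moved. (Obstacle: a green bench vice, up to 140 mm high, fixed at about x 0.41 to 0.55, y -0.27 to -0.03.)
Things that resemble listed ones, but are neither listed nor needed, are in the scene too. Leave any blue or green look-alike of the packing_block alone.

How it is judged:
By the outcome, as a careful person would: the job done as asked, in the order asked, and still so for the second after the job is handed in, with the robot touching nothing.
It also fails if it takes over 120 s, if anything falls off the work surface, if the arm or the gripper's body presses on something with over 40 N, if the wrist force passes 120 N, or if a joint passes its speed limit or range.

## Working session

There is one attempt and no reset: what is moved stays moved. The work goes in short steps, Python scripts to look and compute and a tool call to move; the robot and the scene stay as the last step left them, time stands still between calls to the robot, and variables do not carry over. Pictures are saved under pics/ and viewed, at most 14 in all, crops included, and the job is handed in when it is done.

Besides the shell and the picture viewer there is one more tool, called by a JSON object that holds its "op" and its "data", one argument or row to a line. jog_arm: Moves the arm, as the interface text tells. Its arguments: {"type":"object","properties":{"series":{"type":"array","items":{"type":"array"}}},"required":["series"]}

```bash
ls; mkdir -p pics
python3 - <<'E'
from station import env, vision, nets
import cv2
s=env.state(); print({k:s[k] for k in ('t','q','tcp_pos','tool_rot','width')}, env.tip_reach)
for c in ('top','side'):
    cv2.imwrite(f'pics/{c}0.png',vision.capture(c))
    for n in ('wedge','tape_measure','packing_block','wax_tin','wedge_tray','tape_tray','block_tray','tin_tray','sample_tile'):
        print(c,n,[([round(float(v),3) for v in d['position']],round(d['confidence'],2)) for d in nets.place_of(n,c)[:4]])
E
```

```text
pics
{'t': 0.0, 'q': array([-1.10701282e+00,  1.26398330e-01, -4.06122664e-02,  1.40542966e+00,
       -4.09539040e-05,  1.57081860e+00]), 'tcp_pos': array([ 0.2347854 , -0.46942249,  0.40391669]), 'tool_rot': array([ 9.73235603e-01,  2.29808149e-01, -2.08841252e-04, -7.95256862e-04]), 'width': 0.08494529992722435} 0.1734
top wedge [([0.615, -0.178, -0.003], 0.89)]
top tape_measure [([0.415, -0.368, 0.001], 0.69), ([0.582, 0.017, -0.002], 0.53)]
top packing_block [([0.484, -0.702, -0.002], 0.79), ([0.506, -0.472, -0.003], 0.72), ([0.276, -0.297, -0.001], 0.6), ([0.469, -0.581, 0.001], 0.51)]
top wax_tin [([0.595, -0.355, -0.002], 0.74)]
top wedge_tray [([0.445, 0.274, -0.003], 0.98)]
top tape_tray [([0.452, 0.163, -0.002], 0.63), ([0.583, 0.015, 0.0], 0.57)]
top block_tray [([0.453, 0.065, 0.0], 0.71), ([0.448, 0.273, -0.003], 0.52)]
top tin_tray [([0.416, 0.378, 0.002], 0.73)]
top sample_tile [([0.585, 0.016, 0.001], 0.91)]
side wedge [([0.614, -0.184, 0.0], 0.5)]
side tape_measure [([0.415, -0.364, -0.002], 0.78), ([0.615, -0.186, -0.001], 0.49)]
side packing_block [([0.277, -0.297, 0.002], 0.84), ([0.482, -0.703, 0.0], 0.83), ([0.466, -0.575, -0.002], 0.75), ([0.513, -0.472, -0.002], 0.62)]
side wax_tin [([0.594, -0.359, -0.0], 0.96)]
side wedge_tray [([0.442, 0.272, -0.001], 0.65)]
side tape_tray [([0.454, 0.16, 0.002], 0.41)]
side block_tray []
side tin_tray [([0.418, 0.381, -0.001], 0.56)]
side sample_tile []
```

View pics/top0.png

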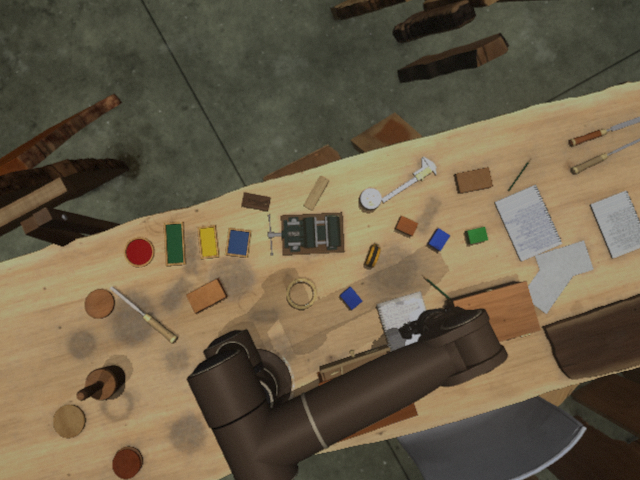

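View pics/side0.png

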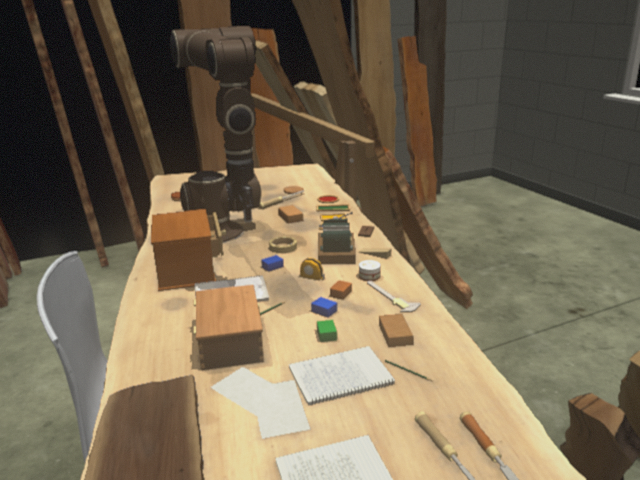

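The top picture shows the trays at (140,251) red, (174,244) green, (208,242) yellow and (239,242) blue. The tape is at (372,256), the tin at (371,199) beside a caliper, and the wedge at (317,192) behind the vice. The orange block is at (406,226), with blue and green look-alikes around it.

```bash
cat > h.py <<'E'
from station import env, vision, nets
import cv2, numpy as np
from scipy.spatial.transform import Rotation as R
def cam(c):
    p=vision.camera_params(c); K=np.array([[p['fx'],0,p['cx']],[0,p['fy'],p['cy']],[0,0,1]])
    return K,np.array(p['rvec'],float).reshape(3),np.array(p['tvec'],float).reshape(3)
def unproj(uv,z,P):
    K,r,t=P; M=R.from_rotvec(r).as_matrix(); o=-M.T@t
    d=(np.c_[np.reshape(uv,(-1,2)),np.ones(len(np.reshape(uv,(-1,2))))]@np.linalg.inv(K).T)@M
    return (o+d*((z-o[2])/d[:,2])[:,None])[:,:2]
def proj(X,P):
    return cv2.projectPoints(np.reshape(X,(-1,3)).astype(float),P[1],P[2],P[0],None)[0][:,0]
def sil(n,c,z,P=None,near=None):
    P=P or cam(c)
    for d in nets.silhouettes(n,c)[:4]:
        m=d['region'].astype(np.uint8)
        if m.sum()<15: continue
        cs=max(cv2.findContours(m,0,1)[0],key=cv2.contourArea)
        w=(unproj(cs[:,0],z,P)*1000).astype(np.float32)
        (cx,cy),(a,b),th=cv2.minAreaRect(w)
        if a<b: a,b,th=b,a,th+90
        print(c,n,'conf %.2f ctr (%.0f,%.0f) size %.0fx%.0f longaxis %.1f px'%(d['confidence'],cx,cy,a,b,(th+90)%180-90),cs[:,0].mean(0).round())
def go(x,y,z,phi=None):
    "shift (mm) in tool axes now, and turn about tool z (deg), to TCP x,y,z (m), tool-x yaw phi"
    s=env.state(); r=R.from_quat(s['tool_rot']); M=r.as_matrix(); f=np.degrees(np.arctan2(M[1,0],M[0,0]))
    v=np.array([x,y,z])-s['tcp_pos']
    print('t %.1f tcp %s phi %.1f tilt %s q6 %.2f w %.3f'%(s['t'],s['tcp_pos'].round(4),f,M[:2,2].round(4),s['q'][5],s['width']))
    print('  shift now',(M.T@v*1000).round(1))
    if phi is not None:
        a=np.radians(phi); T=np.array([[np.cos(a),np.sin(a),0],[np.sin(a),-np.cos(a),0],[0,0,-1]]).T
        print('  turn rotvec deg',np.degrees(R.from_matrix(M.T@T).as_rotvec()).round(1),'shift after turn',(T.T@v*1000).round(1))
E
python3 - <<'E'
from h import *
vision.capture('top')
for n,z in (('tape_measure',.06),('wax_tin',.043),('wedge',.01),('packing_block',.03),('wedge_tray',.008),('tape_tray',.008),('block_tray',.008),('tin_tray',.008)): sil(n,'top',z)
P=cam('wrist'); print(P[0][0,0]); M=R.from_rotvec(P[1]).as_matrix(); print('wrist cam pos',-M.T@P[2],'fwd',M[2],'right',M[0])
E
```

```text
top tape_measure conf 0.72 ctr (410,-360) size 70x38 longaxis -26.2 px [372. 256.]
top wax_tin conf 0.74 ctr (591,-351) size 70x70 longaxis 0.8 px [369. 199.]
top wax_tin conf 0.39 ctr (412,-363) size 76x38 longaxis -18.1 px [372. 256.]
top wedge conf 0.93 ctr (613,-182) size 109x32 longaxis -27.8 px [316. 193.]
top packing_block conf 0.84 ctr (277,-295) size 62x45 longaxis 40.2 px [350. 298.]
top packing_block conf 0.83 ctr (481,-696) size 67x45 longaxis -76.2 px [476. 235.]
top packing_block conf 0.57 ctr (466,-572) size 59x47 longaxis -33.7 px [438. 240.]
top packing_block conf 0.50 ctr (508,-470) size 66x58 longaxis 64.1 px [405. 226.]
top wedge_tray conf 0.92 ctr (443,271) size 144x65 longaxis 4.0 px [174. 243.]
top wedge_tray conf 0.25 ctr (581,10) size 88x47 longaxis 77.5 px [256. 202.]
top tape_tray conf 0.66 ctr (450,164) size 106x62 longaxis 8.4 px [208. 242.]
top block_tray conf 0.76 ctr (448,66) size 92x75 longaxis -5.8 px [238. 243.]
top tin_tray conf 0.84 ctr (414,381) size 92x89 longaxis -89.2 px [138. 252.]
394.8631787926376
wrist cam pos [ 0.30123429 -0.43676783  0.37424133] fwd [-0.25743711 -0.12965774 -0.95755679] right [ 0.44702892 -0.89451901  0.00093935]
```

{"op": "jog_arm", "data": {
  "series": [
    [[0, 0, 0], [0, 0, -7.1], -1],
    [[0, 0, 0], [0, 0, -7.1], -1],
    [[0, 0, 0], [0, 0, -7.1], -1],
    [[0, 0, 0], [0, 0, -7.1], -1],
    [[0, 0, 0], [0, 0, -7.1], -1],
    [[0, 0, 0], [0, 0, -7.1], -1],
    [[0, 0, 0], [0, 0, -7.1], -1],
    [[0, 0, 0], [0, 0, -7.1], -1],
    [[0, 0, 0], [0, 0, -7.1], -1],
    [[0, 0, 0], [0, 0, -7.1], -1]
  ]
}}

```text
t: 2.28
tcp_pos: [0.2349, -0.4695, 0.4047]
tool_rot: [0.657, 0.754, -0.0, 0.0]
contact_force: [-0.7, 0.1, -1.0]
width: 0.0854
grasp_force: 0.0
```

{"op": "jog_arm", "data": {
  "series": [
    [[0, 0, 0], [0, 0, -7.1], -1],
    [[0, 0, 0], [0, 0, -7.1], -1],
    [[0, 0, 0], [0, 0, -7.1], -1],
    [[0, 0, 0], [0, 0, -7.1], -1],
    [[0, 0, 0], [0, 0, -7.1], -1],
    [[0, 0, 0], [0, 0, -7.1], -1],
    [[0, 0, 0], [0, 0, -7.1], -1],
    [[0, 0, 0], [0, 0, -7.1], -1]
  ]
}}

```text
t: 2.95
tcp_pos: [0.2349, -0.4695, 0.4047]
tool_rot: [0.219, 0.976, 0.0, -0.0]
contact_force: [0.2, 0.2, -0.3]
width: 0.0851
grasp_force: 0.0
```

{"op": "jog_arm", "data": {
  "series": [
    [[-20, 28, 7], [0, 0, 0], -1],
    [[-20, 28, 7], [0, 0, 0], -1],
    [[-20, 28, 7], [0, 0, 0], -1],
    [[-20, 28, 7], [0, 0, 0], -1],
    [[-20, 28, 7], [0, 0, 0], -1],
    [[-20, 28, 7], [0, 0, 0], -1],
    [[0, 0, 0], [0, 0, 0], -1],
    [[0, 0, 0], [0, 0, 0], -1]
  ]
}}

```text
t: 3.62
tcp_pos: [0.4171, -0.3688, 0.3619]
tool_rot: [0.22, 0.975, 0.0, -0.001]
contact_force: [-0.2, -0.0, -0.1]
width: 0.0851
grasp_force: 0.0
```

Run:
```python
from h import *
go(.415,-.366,.19,156)
P=cam('wrist'); im=vision.capture('wrist'); cv2.imwrite('pics/w1.png',im)
sil('tape_measure','wrist',.06,P)
print(nets.place_of('tape_measure','wrist')[:2])
```

```text
t 3.6 tcp [ 0.4171 -0.3688  0.3619] phi 154.6 tilt [-0.0011  0.0008] q6 -0.28 w 0.085
  shift now [  2.9   1.6 171.9]
  turn rotvec deg [ 0.  -0.1 -1.4] shift after turn [  3.    1.8 171.9]
wrist tape_measure conf 0.57 ctr (407,-362) size 69x30 longaxis -20.7 px [324. 216.]
[{'position': [0.4162, -0.3654, -0.0038], 'confidence': 0.83}]
```

View pics/w1.png

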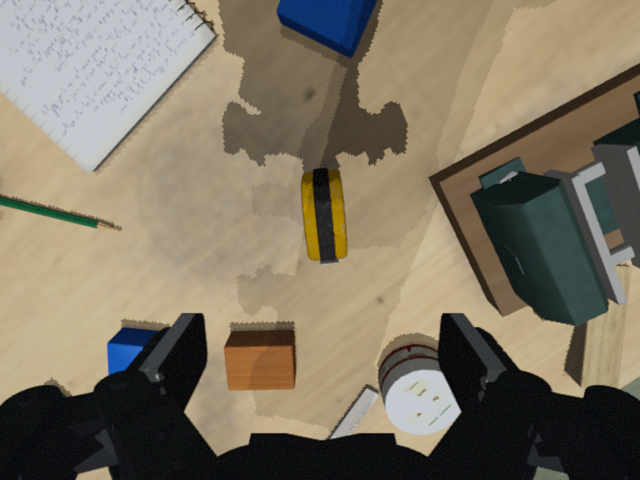

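{"op": "jog_arm", "data": {
  "series": [
    [[0, 0, 0], [0, 0, -4.4], -1],
    [[0, 0, 0], [0, 0, 0], -1],
    [[0, 0, 0], [0, 0, 0], -1]
  ]
}}

```text
t: 4.02
tcp_pos: [0.4149, -0.3706, 0.3631]
tool_rot: [0.186, 0.983, -0.0, 0.0]
contact_force: [-0.8, -0.1, 0.0]
width: 0.0856
grasp_force: 0.0
```

Run:
```python
from h import *
go(.410,-.363,.19,159)
P=cam('wrist'); im=vision.capture('wrist')
sil('tape_measure','wrist',.06,P)
print(unproj([[321,170],[327,260],[324,215]],.063,P))
print(nets.place_of('tape_measure','wrist')[:2])
m=nets.silhouettes('tape_measure','wrist')[0]['region']
# black stripe centreline on top
hsv=cv2.cvtColor(im,cv2.COLOR_BGR2HSV)
ys,xs=np.nonzero(m&(hsv[...,2]<70)); 
for k in range(170,260,15):
    s=xs[ys==k]; y=np.nonzero(m[k])[0]; print(k,s.mean() if len(s) else None,(y.min(),y.max()) if len(y) else None)
```

```text
t 4.0 tcp [ 0.4149 -0.3706  0.3631] phi 158.6 tilt [ 0.0005 -0.0005] q6 -0.36 w 0.086
  shift now [  7.4   5.4 173.1]
  turn rotvec deg [-0.   0.  -0.4] shift after turn [  7.3   5.4 173.1]
wrist tape_measure conf 0.59 ctr (407,-363) size 69x31 longaxis -19.2 px [329. 216.]
[[ 0.37337937 -0.35529563]
 [ 0.43459548 -0.37475618]
 [ 0.40296364 -0.36470044]]
[{'position': [0.4162, -0.3672, -0.0026], 'confidence': 0.82}]
170 327.5 (np.int64(320), np.int64(335))
185 327.5 (np.int64(308), np.int64(348))
200 328.5 (np.int64(308), np.int64(349))
215 328.5 (np.int64(308), np.int64(349))
230 329.0 (np.int64(308), np.int64(351))
245 329.0 (np.int64(308), np.int64(350))
```

{"op": "jog_arm", "data": {
  "series": [
    [[3.5, 2.7, 34], [0, 0, 0], -1],
    [[3.5, 2.7, 34], [0, 0, 0], -1],
    [[0, 0, 35], [0, 0, 0], -1],
    [[0, 0, 35], [0, 0, 0], -1],
    [[0, 0, 25], [0, 0, 0], -1],
    [[0, 0, 10], [0, 0, 0], -1],
    [[0, 0, 0], [0, 0, 0], -1],
    [[0, 0, 0], [0, 0, 1], 0.2],
    [[0, 0, 0], [0, 0, 0], 1],
    [[0, 0, 0], [0, 0, 0], 1]
  ]
}}

```text
t: 5.05
tcp_pos: [0.4119, -0.3631, 0.1919]
tool_rot: [0.193, 0.981, -0.001, 0.002]
contact_force: [-0.4, 0.1, -0.0]
width: 0.0521
grasp_force: 0.0
```

{"op": "jog_arm", "data": {
  "series": [
    [[0, 0, 0], [0, 0, 0], 1],
    [[0, 0, 0], [0, 0, 0], 1],
    [[0, 0, 0], [0, 0, 0], 1],
    [[0, 0, 0], [0, 0, 0], 1],
    [[0, 0, 0], [0, 0, 0], 1]
  ]
}}

```text
t: 5.47
tcp_pos: [0.4116, -0.3629, 0.1913]
tool_rot: [0.193, 0.981, -0.001, 0.001]
contact_force: [-1.2, -1.4, 6.8]
width: 0.0293
grasp_force: 60.0
```

{"op": "jog_arm", "data": {
  "series": [
    [[0, 0, -15], [0, 0, 0], 1],
    [[0, 0, -30], [0, 0, 0], 1],
    [[0, 0, -35], [0, 0, 0], 1],
    [[0, 0, -35], [0, 0, 0], 1],
    [[0, 0, -35], [0, 0, 0], 1],
    [[0, 0, -35], [0, 0, 0], 1],
    [[6, 18, -15], [0, 0, 0], 1],
    [[12, 37, 0], [0, 0, 0], 1],
    [[12, 37, 0], [0, 0, 0], 1],
    [[12, 37, 0], [0, 0, 0], 1]
  ]
}}

```text
t: 6.3
tcp_pos: [0.4206, -0.2259, 0.3897]
tool_rot: [0.194, 0.981, 0.0, -0.0]
contact_force: [1.1, 0.2, -3.3]
width: 0.0294
grasp_force: 59.9
```

{"op": "jog_arm", "data": {
  "series": [
    [[12, 37, 0], [0, 0, 0], 1],
    [[12, 37, 0], [0, 0, 0], 1],
    [[12, 37, 0], [0, 0, 0], 1],
    [[12, 37, 0], [0, 0, 0], 1],
    [[12, 37, 0], [0, 0, 0], 1],
    [[12, 37, 0], [0, 0, 0], 1],
    [[12, 37, 0], [0, 0, 0], 1],
    [[12, 37, 0], [0, 0, 0], 1],
    [[12, 37, 0], [0, 0, 0], 1],
    [[12, 37, 0], [0, 0, 0], 1]
  ]
}}

```text
t: 7.13
tcp_pos: [0.4492, 0.1627, 0.3896]
tool_rot: [0.193, 0.981, -0.0, -0.0]
contact_force: [0.9, -0.8, -3.1]
width: 0.0297
grasp_force: 59.9
```

{"op": "jog_arm", "data": {
  "series": [
    [[0, 0, 0], [0, 0, -6.8], 1],
    [[0, 0, 0], [0, 0, -6.8], 1],
    [[0, 0, 0], [0, 0, -6.8], 1],
    [[0, 0, 0], [0, 0, -6.8], 1],
    [[0, 0, 0], [0, 0, 0], 1],
    [[0, 0, 0], [0, 0, 0], 1]
  ]
}}

```text
t: 7.63
tcp_pos: [0.4497, 0.1608, 0.3894]
tool_rot: [-0.042, 0.999, -0.0, -0.0]
contact_force: [-0.6, -0.4, -3.6]
width: 0.0296
grasp_force: 60.5
```

Run:
```python
from h import *
go(.45,.163,.36,187)
P=cam('wrist'); im=vision.capture('wrist'); cv2.imwrite('pics/w2.png',im)
for n in ('tape_tray','wedge_tray','block_tray','tin_tray'):
    sil(n,'wrist',.008,P); print([d['position'] for d in nets.place_of(n,'wrist')[:1]])
```

```text
t 7.6 tcp [0.4497 0.1608 0.3894] phi -175.2 tilt [-0.0007 -0.0002] q6 0.26 w 0.030
  shift now [-0.5  2.2 29.4]
  turn rotvec deg [-0.  -0.  -2.2] shift after turn [-0.5  2.1 29.4]
wrist tape_tray conf 0.78 ctr (435,159) size 72x60 longaxis 8.0 px [323. 192.]
[[0.4499, 0.1615, -0.0011]]
wrist wedge_tray conf 0.97 ctr (444,268) size 137x65 longaxis 4.8 px [442. 210.]
[[0.4461, 0.2668, 0.0052]]
wrist block_tray conf 0.91 ctr (450,66) size 89x74 longaxis -6.2 px [218. 201.]
[[0.4525, 0.0611, 0.0005]]
wrist tin_tray conf 0.79 ctr (417,379) size 96x95 longaxis -57.4 px [570. 192.]
[[0.4132, 0.3803, -0.0032]]
```

View pics/w2.png

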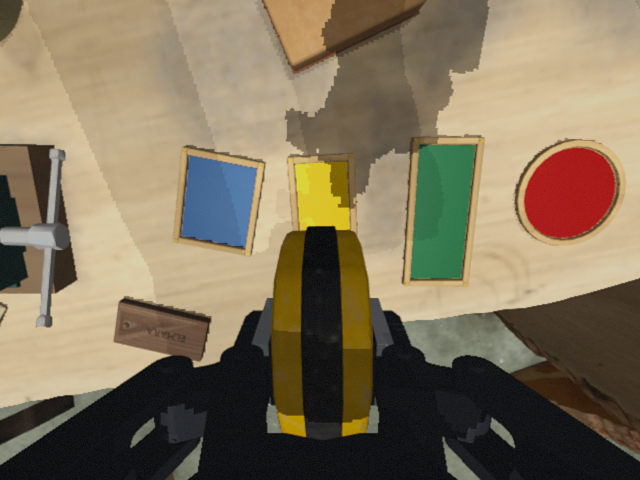

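{"op": "jog_arm", "data": {
  "series": [
    [[1.6, 0.9, 0], [0, 0, -3.2], 1],
    [[0, 0, 35], [0, 0, 0], 1],
    [[0, 0, 35], [0, 0, 0], 1],
    [[0, 0, 35], [0, 0, 0], 1],
    [[0, 0, 35], [0, 0, 0], 1],
    [[0, 0, 30], [0, 0, 0], 1],
    [[0, 0, 11], [0, 0, 0], 1],
    [[0, 0, 0], [0, 0, 0], 1],
    [[0, 0, 0], [0, 0, 0], 1]
  ]
}}

```text
t: 8.83
tcp_pos: [0.4482, 0.1615, 0.2085]
tool_rot: [-0.071, 0.997, -0.0, -0.001]
contact_force: [0.1, 0.2, -2.9]
width: 0.0296
grasp_force: 60.5
```

Run:
```python
from h import *
go(.448,.1615,.1945,188)
P=cam('wrist'); im=vision.capture('wrist')
a=np.radians(8); ex=np.array([np.cos(a),np.sin(a)]); ey=np.array([-ex[1],ex[0]]); c=np.array([.451,.1615])
for hx,hy,z,col in ((.052,.0295,.008,(255,0,255)),(.046,.0235,.008,(255,255,0))):
    pts=[np.r_[c+ex*i*hx+ey*j*hy,z] for i,j in ((1,1),(1,-1),(-1,-1),(-1,1))]
    cv2.polylines(im,[proj(pts,P).astype(int)],True,col,1)
s=env.state()
pts=[np.r_[c-ex*.038+ey*j*.0155,.015+k] for j in(-1,1) for k in (.01,.03)]
for q in proj(pts,P): cv2.circle(im,tuple(map(int,q)),3,(0,0,255),-1)
cv2.imwrite('pics/w3.png',im)
```

```text
t 8.8 tcp [0.4482 0.1615 0.2085] phi -171.8 tilt [-0.0012 -0.0004] q6 0.20 w 0.030
  shift now [ 0.1  0.  14. ]
  turn rotvec deg [-0.  -0.1  0.2] shift after turn [ 0.2  0.  14. ]
```

View pics/w3.png

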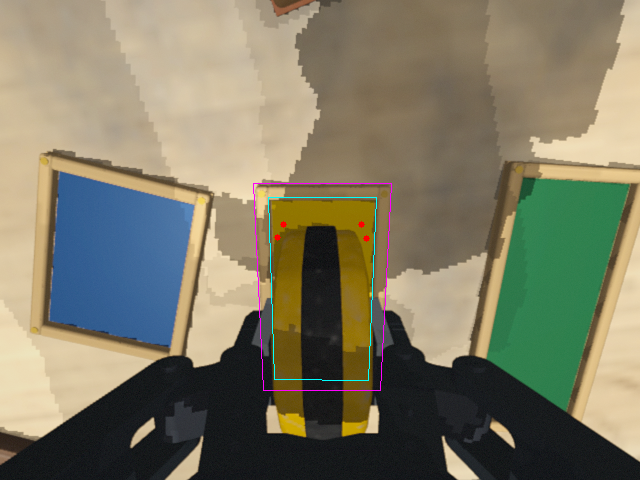

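The drawn tray outline fits the real one within about 2 px, with its rim at (255–390,185). The case's front end at row 227 is where I expected it, so I'll set it down.

{"op": "jog_arm", "data": {
  "series": [
    [[0, 0, 6], [0, 0, 0], 1],
    [[0, 0, 4], [0, 0, 0], 1],
    [[0, 0, 2], [0, 0, 0], 1],
    [[0, 0, 1], [0, 0, 0], 1],
    [[0, 0, 0.5], [0, 0, 0], 1],
    [[0, 0, 0], [0, 0, 0], 1],
    [[0, 0, 0], [0, 0, 0], 1]
  ]
}}

```text
t: 9.47
tcp_pos: [0.4483, 0.1616, 0.1954]
tool_rot: [-0.071, 0.997, 0.0, 0.0]
contact_force: [0.2, 0.3, -3.7]
width: 0.0294
grasp_force: 60.7
```

{"op": "jog_arm", "data": {
  "series": [
    [[0, 0, 0.7], [0, 0, 0], 1],
    [[0, 0, 0.7], [0, 0, 0], 1],
    [[0, 0, 0], [0, 0, 0], 1]
  ]
}}

```text
t: 9.72
tcp_pos: [0.4483, 0.1616, 0.1943]
tool_rot: [-0.071, 0.997, 0.0, 0.0]
contact_force: [-1.7, -1.0, 2.3]
width: 0.0296
grasp_force: 61.3
```

{"op": "jog_arm", "data": {
  "series": [
    [[0, 0, 0], [0, 0, 0], -1],
    [[0, 0, 0], [0, 0, 0], -1],
    [[0, 0, 0], [0, 0, 0], -1],
    [[0, 0, 0], [0, 0, 0], -1],
    [[0, 0, -15], [0, 0, 0], -1],
    [[0, 0, -35], [0, 0, 0], -1],
    [[0, 0, -35], [0, 0, 0], -1],
    [[0, 0, -35], [0, 0, 0], -1],
    [[0, 0, -35], [0, 0, 0], -1],
    [[0, 0, -20], [0, 0, -7.1], -1]
  ]
}}

```text
t: 10.55
tcp_pos: [0.4485, 0.1617, 0.3729]
tool_rot: [-0.133, 0.991, 0.001, 0.002]
contact_force: [0.6, 0.4, 0.2]
width: 0.0853
grasp_force: 0.0
```

{"op": "jog_arm", "data": {
  "series": [
    [[0, 0, 0], [0, 0, -7.1], -1],
    [[0, 0, 0], [0, 0, -7.1], -1],
    [[0, 0, 0], [0, 0, -7.1], -1],
    [[0, 0, 0], [0, 0, -7.1], -1],
    [[0, 0, 0], [0, 0, -7.1], -1],
    [[0, 0, 0], [0, 0, -7.1], -1],
    [[0, 0, 0], [0, 0, -7.1], -1],
    [[15, -13, 0], [0, 0, 0], -1],
    [[29, -25, 0], [0, 0, 0], -1],
    [[29, -25, 0], [0, 0, 0], -1]
  ]
}}

```text
t: 11.38
tcp_pos: [0.4745, 0.0685, 0.3689]
tool_rot: [-0.538, 0.843, -0.0, 0.0]
contact_force: [0.2, -0.1, 0.5]
width: 0.0852
grasp_force: 0.0
```

{"op": "jog_arm", "data": {
  "series": [
    [[29, -25, 0], [0, 0, 0], -1],
    [[29, -25, 0], [0, 0, 0], -1],
    [[29, -25, 0], [0, 0, 0], -1],
    [[29, -25, 0], [0, 0, 0], -1],
    [[29, -25, 0], [0, 0, 0], -1],
    [[29, -25, 0], [0, 0, 0], -1],
    [[29, -25, 0], [0, 0, 0], -1],
    [[29, -25, 0], [0, 0, 0], -1],
    [[29, -25, 0], [0, 0, 0], -1],
    [[29, -25, 0], [0, 0, 0], -1]
  ]
}}

```text
t: 12.22
tcp_pos: [0.5785, -0.3018, 0.3687]
tool_rot: [-0.537, 0.844, -0.0, 0.0]
contact_force: [1.6, -0.1, 0.5]
width: 0.0854
grasp_force: 0.0
```

{"op": "jog_arm", "data": {
  "series": [
    [[29, -25, 0], [0, 0, 0], -1],
    [[13, -12, 0], [0, 0, 0], -1],
    [[0, 0, 0], [0, 0, 0], -1],
    [[0, 0, 0], [0, 0, 0], -1]
  ]
}}

```text
t: 12.55
tcp_pos: [0.5941, -0.3546, 0.3677]
tool_rot: [-0.536, 0.844, 0.001, -0.0]
contact_force: [-0.1, 0.3, -0.2]
width: 0.0854
grasp_force: 0.0
```

Run:
```python
from h import *
go(.593,-.354,.20,245)
P=cam('wrist'); im=vision.capture('wrist'); cv2.imwrite('pics/w4.png',im)
sil('wax_tin','wrist',.043,P); print([d['position'] for d in nets.place_of('wax_tin','wrist')[:1]])
sil('wedge','wrist',.015,P);sil('packing_block','wrist',.03,P)
print('place tape',[d['position'] for d in nets.place_of('tape_measure','wrist')[:1]])
```

```text
t 12.6 tcp [ 0.5941 -0.3546  0.3677] phi -115.1 tilt [-0.0011  0.0009] q6 -1.67 w 0.085
  shift now [  0.    1.  167.7]
  turn rotvec deg [ 0.1  0.  -0.1] shift after turn [ -0.    1.2 167.7]
wrist wax_tin conf 0.59 ctr (594,-359) size 71x67 longaxis 45.3 px [320. 220.]
[[0.5969, -0.3587, -0.0024]]
wrist wedge conf 0.60 ctr (615,-186) size 106x51 longaxis -26.7 px [375. 382.]
wrist packing_block conf 0.77 ctr (515,-465) size 46x46 longaxis -24.0 px [356.  34.]
place tape []
```

View pics/w4.png

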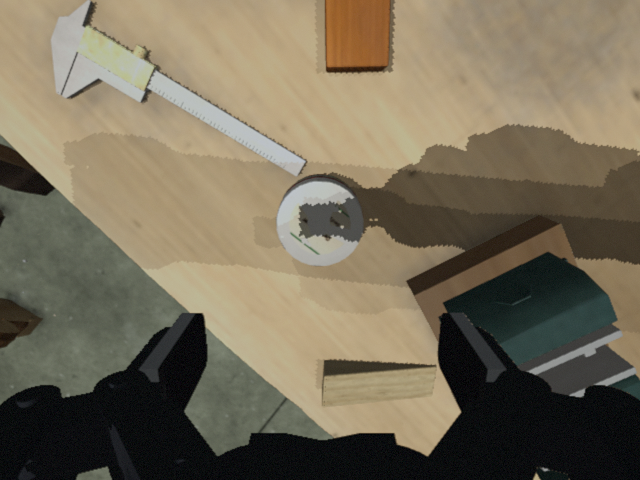

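{"op": "jog_arm", "data": {
  "series": [
    [[3.2, -2.5, 20], [0, 0, 0], -1],
    [[0, 0, 40], [0, 0, 0], -1],
    [[0, 0, 40], [0, 0, 0], -1],
    [[0, 0, 40], [0, 0, 0], -1],
    [[0, 0, 30], [0, 0, 0], -1],
    [[0, 0, 15], [0, 0, 0], -1],
    [[0, 0, 0], [0, 0, 0], -1],
    [[0, 0, 0], [0, 0, 0], -1],
    [[0, 0, 0], [0, 0, 0], 1],
    [[0, 0, 0], [0, 0, 0], 1]
  ]
}}

```text
t: 13.68
tcp_pos: [0.5959, -0.3577, 0.1871]
tool_rot: [-0.537, 0.843, -0.002, 0.001]
contact_force: [-0.1, 0.4, 1.0]
width: 0.0668
grasp_force: 66.8
```

{"op": "jog_arm", "data": {
  "series": [
    [[0, 0, 0], [0, 0, 0], 1],
    [[0, 0, 0], [0, 0, 0], 1],
    [[0, 0, 0], [0, 0, 0], 1],
    [[0, 0, 0], [0, 0, 0], 1]
  ]
}}

```text
t: 14.02
tcp_pos: [0.5959, -0.3578, 0.1869]
tool_rot: [-0.537, 0.843, -0.002, 0.001]
contact_force: [0.1, 0.3, 7.6]
width: 0.0665
grasp_force: 68.0
```

{"op": "jog_arm", "data": {
  "series": [
    [[0, 0, -15], [0, 0, 0], 1],
    [[0, 0, -30], [0, 0, 0], 1],
    [[0, 0, -35], [0, 0, 0], 1],
    [[0, 0, -35], [0, 0, 0], 1],
    [[0, 0, -35], [0, 0, 0], 1],
    [[0, 0, -35], [0, 0, 0], 1],
    [[0, 0, -20], [0, 0, 0], 1],
    [[-15, 12, 0], [0, 0, 0], 1],
    [[-30, 24, 0], [0, 0, 0], 1],
    [[-30, 24, 0], [0, 0, 0], 1]
  ]
}}

```text
t: 14.85
tcp_pos: [0.572, -0.2641, 0.3898]
tool_rot: [-0.536, 0.844, -0.001, 0.001]
contact_force: [0.6, 0.2, 0.2]
width: 0.0666
grasp_force: 67.3
```

{"op": "jog_arm", "data": {
  "series": [
    [[-30, 24, 0], [0, 0, 0], 1],
    [[-30, 24, 0], [0, 0, 0], 1],
    [[-30, 24, 0], [0, 0, 0], 1],
    [[-30, 24, 0], [0, 0, 0], 1],
    [[-30, 24, 0], [0, 0, 0], 1],
    [[-30, 24, 0], [0, 0, 0], 1],
    [[-30, 24, 0], [0, 0, 0], 1],
    [[-30, 24, 0], [0, 0, 0], 1],
    [[-30, 24, 0], [0, 0, 0], 1],
    [[-30, 24, 0], [0, 0, 0], 1]
  ]
}}

```text
t: 15.68
tcp_pos: [0.4808, 0.1108, 0.3901]
tool_rot: [-0.537, 0.844, -0.0, 0.001]
contact_force: [1.1, -0.2, -0.8]
width: 0.0669
grasp_force: 67.3
```

{"op": "jog_arm", "data": {
  "series": [
    [[-30, 24, 0], [0, 0, 0], 1],
    [[-30, 24, 0], [0, 0, 0], 1],
    [[-30, 24, 0], [0, 0, 0], 1],
    [[-30, 24, 0], [0, 0, 0], 1],
    [[-30, 24, 0], [0, 0, 0], 1],
    [[-30, 24, 0], [0, 0, 0], 1],
    [[-30, 24, 0], [0, 0, 0], 1],
    [[-8, 6, 0], [0, 0, 0], 1],
    [[0, 0, 0], [0, 0, 0], 1],
    [[0, 0, 0], [0, 0, 0], 1]
  ]
}}

```text
t: 16.52
tcp_pos: [0.4161, 0.3806, 0.3893]
tool_rot: [-0.538, 0.843, -0.0, 0.0]
contact_force: [-0.1, -0.5, -0.6]
width: 0.0667
grasp_force: 67.3
```

Run:
```python
from h import *
go(.416,.380,.20)
P=cam('wrist'); im=vision.capture('wrist'); cv2.imwrite('pics/w5.png',im)
sil('tin_tray','wrist',.008,P); print([d['position'] for d in nets.place_of('tin_tray','wrist')[:1]])
sil('wedge_tray','wrist',.008,P)
vision.capture('top'); sil('tin_tray','top',.008)
print([d['position'] for d in nets.place_of('tin_tray','top')[:1]])
```

```text
t 16.5 tcp [0.4161 0.3806 0.3893] phi -114.9 tilt [ 0.0007 -0.0001] q6 -0.39 w 0.067
  shift now [ 6.000e-01 -1.000e-01  1.893e+02]
wrist tin_tray conf 0.68 ctr (411,372) size 97x74 longaxis -25.7 px [324. 203.]
wrist tin_tray conf 0.33 ctr (474,189) size 87x39 longaxis -25.0 px [151.  18.]
[[0.4132, 0.38, -0.0029]]
wrist wedge_tray conf 0.61 ctr (444,269) size 139x64 longaxis 4.6 px [239. 104.]
top tin_tray conf 0.63 ctr (414,378) size 89x86 longaxis 0.7 px [139. 252.]
[[0.4179, 0.3805, -0.0012]]
```

View pics/w5.png

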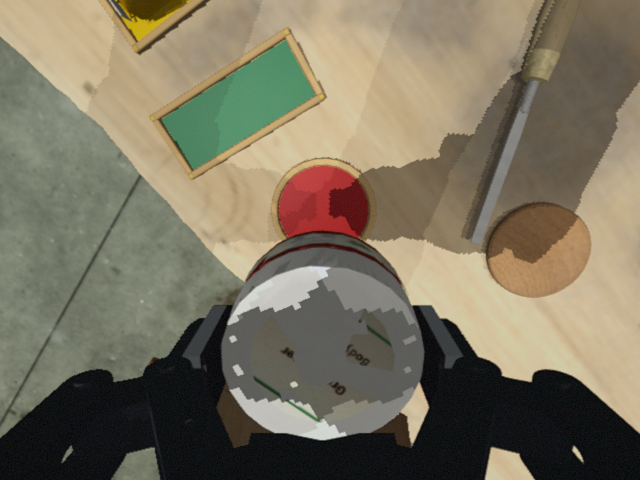

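{"op": "jog_arm", "data": {
  "series": [
    [[0, 0, 35], [0, 0, 0], 1],
    [[0, 0, 35], [0, 0, 0], 1],
    [[0, 0, 35], [0, 0, 0], 1],
    [[0, 0, 35], [0, 0, 0], 1],
    [[0, 0, 30], [0, 0, 0], 1],
    [[0, 0, 15], [0, 0, 0], 1],
    [[0, 0, 6], [0, 0, 0], 1],
    [[0, 0, 3], [0, 0, 0], 1],
    [[0, 0, 0], [0, 0, 0], 1],
    [[0, 0, 0], [0, 0, 0], 1]
  ]
}}

```text
t: 17.7
tcp_pos: [0.417, 0.3808, 0.1963]
tool_rot: [-0.537, 0.844, 0.0, 0.001]
contact_force: [-0.3, -0.2, -0.9]
width: 0.0664
grasp_force: 67.4
```

Run:
```python
from h import *
go(.416,.380,.190)
P=cam('wrist'); im=vision.capture('wrist')
th=np.linspace(0,2*np.pi,60); c=(.4155,.380)
for r,col in ((.048,(255,0,255)),(.042,(255,255,0))):
    cv2.polylines(im,[proj(np.c_[c[0]+r*np.cos(th),c[1]+r*np.sin(th),0*th+.008],P).astype(int)],True,col,1)
cv2.imwrite('pics/w6.png',im)
```

```text
t 17.7 tcp [0.417  0.3808 0.1963] phi -115.0 tilt [0.0017 0.0016] q6 -0.39 w 0.066
  shift now [1.1 0.5 6.3]
```

View pics/w6.png

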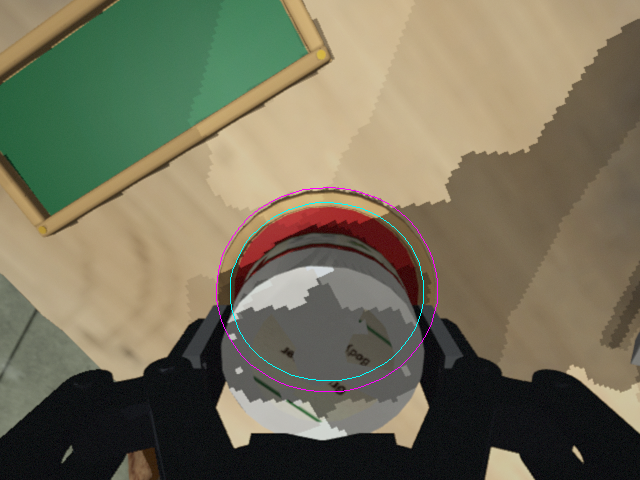

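The tray outline fits, with the rim top near (327,190), and the tin sits inside it with a front gap. I'll lower it slowly.

{"op": "jog_arm", "data": {
  "series": [
    [[1, 0, 2], [0, 0, 0], 1],
    [[0, 0, 2], [0, 0, 0], 1],
    [[0, 0, 1], [0, 0, 0], 1],
    [[0, 0, 0.7], [0, 0, 0], 1],
    [[0, 0, 0], [0, 0, 0], 1],
    [[0, 0, 0], [0, 0, 0], 1]
  ]
}}

```text
t: 18.25
tcp_pos: [0.4159, 0.3796, 0.19]
tool_rot: [-0.537, 0.843, 0.0, 0.0]
contact_force: [-2.1, -0.9, 5.7]
width: 0.0667
grasp_force: 68.1
```

{"op": "jog_arm", "data": {
  "series": [
    [[0, 0, 0], [0, 0, 0], -1],
    [[0, 0, 0], [0, 0, 0], -1],
    [[0, 0, 0], [0, 0, 0], -1],
    [[0, 0, -15], [0, 0, 0], -1],
    [[0, 0, -35], [0, 0, 0], -1],
    [[0, 0, -35], [0, 0, 0], -1],
    [[0, 0, -35], [0, 0, 0], -1],
    [[0, 0, -35], [0, 0, 0], -1],
    [[0, 0, -25], [0, 0, 7.1], -1],
    [[0, 0, 0], [0, 0, 7.1], -1]
  ]
}}

```text
t: 19.08
tcp_pos: [0.4166, 0.3801, 0.3753]
tool_rot: [-0.426, 0.905, 0.001, 0.004]
contact_force: [0.3, 0.9, -0.2]
width: 0.0857
grasp_force: 0.0
```

{"op": "jog_arm", "data": {
  "series": [
    [[0, 0, 0], [0, 0, 7.1], -1],
    [[0, 0, 0], [0, 0, 7.1], -1],
    [[0, 0, 0], [0, 0, 7.1], -1],
    [[0, 0, 0], [0, 0, 7.1], -1],
    [[0, 0, 0], [0, 0, 7.1], -1],
    [[0, 0, 0], [0, 0, 7.1], -1],
    [[0, 0, 0], [0, 0, 7.1], -1],
    [[0, 0, 0], [0, 0, 7.1], -1],
    [[0, 0, 0], [0, 0, 7.1], -1],
    [[0, 0, 0], [0, 0, 7.1], -1]
  ]
}}

```text
t: 19.92
tcp_pos: [0.416, 0.3795, 0.3688]
tool_rot: [0.179, 0.984, -0.0, -0.0]
contact_force: [-0.5, -0.3, 0.8]
width: 0.0858
grasp_force: 0.0
```

{"op": "jog_arm", "data": {
  "series": [
    [[-15, -13, 0], [0, 0, 7.1], -1],
    [[-29, -26, 0], [0, 0, 0], -1],
    [[-29, -26, 0], [0, 0, 0], -1],
    [[-29, -26, 0], [0, 0, 0], -1],
    [[-29, -26, 0], [0, 0, 0], -1],
    [[-29, -26, 0], [0, 0, 0], -1],
    [[-29, -26, 0], [0, 0, 0], -1],
    [[-29, -26, 0], [0, 0, 0], -1],
    [[-29, -26, 0], [0, 0, 0], -1],
    [[-29, -26, 0], [0, 0, 0], -1]
  ]
}}

```text
t: 20.75
tcp_pos: [0.5503, 0.0325, 0.3691]
tool_rot: [0.236, 0.972, 0.0, 0.0]
contact_force: [0.4, 0.7, -0.3]
width: 0.0852
grasp_force: 0.0
```

{"op": "jog_arm", "data": {
  "series": [
    [[-29, -26, 0], [0, 0, 0], -1],
    [[-29, -26, 0], [0, 0, 0], -1],
    [[-29, -26, 0], [0, 0, 0], -1],
    [[-29, -26, 0], [0, 0, 0], -1],
    [[-29, -26, 0], [0, 0, 0], -1],
    [[-29, -26, 0], [0, 0, 0], -1],
    [[-14, -13, 0], [0, 0, 0], -1],
    [[0, 0, 0], [0, 0, 0], -1],
    [[0, 0, 0], [0, 0, 0], -1]
  ]
}}

```text
t: 21.5
tcp_pos: [0.6396, -0.2032, 0.368]
tool_rot: [0.237, 0.971, 0.0, -0.001]
contact_force: [-0.5, 0.5, -1.3]
width: 0.0854
grasp_force: 0.0
```

Run:
```python
from h import *
go(.64,-.197,.20,153)
P=cam('wrist'); im=vision.capture('wrist'); cv2.imwrite('pics/w7.png',im)
sil('wedge','wrist',.0,P);sil('wedge','wrist',.02,P); print([d['position'] for d in nets.place_of('wedge','wrist')[:1]])
```

```text
t 21.5 tcp [ 0.6396 -0.2032  0.368 ] phi 152.6 tilt [-0.0013  0.0008] q6 0.17 w 0.085
  shift now [  2.2   5.7 168. ]
  turn rotvec deg [ 0.  -0.1 -0.4] shift after turn [  2.4   5.7 168. ]
wrist wedge conf 0.62 ctr (618,-185) size 119x37 longaxis -28.2 px [330. 179.]
wrist wedge conf 0.62 ctr (615,-184) size 112x35 longaxis -28.2 px [330. 179.]
[[0.6159, -0.181, 0.0001]]
```

View pics/w7.png

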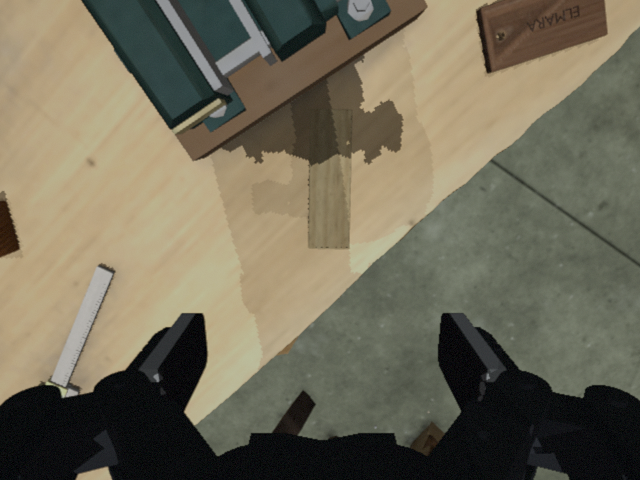

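Run:
```python
from h import *
P=cam('wrist')
a=unproj([[329,247]],.028,P)[0]; b=unproj([[334.5,110]],.004,P)[0]; d=a-b
print(a,b,np.linalg.norm(d),np.degrees(np.arctan2(*d[::-1])),(a+b)/2)
u=d/np.linalg.norm(d); g=(a+b)/2+u*.03; print(g); go(*g,.181,np.degrees(np.arctan2(*(-d)[::-1])))
```

```text
[ 0.66175993 -0.20593559] [ 0.56796843 -0.15282615] 0.10778430871292137 -29.520710384703385 [ 0.61486418 -0.17938087]
[ 0.64096951 -0.19416301]
t 21.7 tcp [ 0.6392 -0.2007  0.3694] phi 152.8 tilt [0.0001 0.0002] q6 0.17 w 0.085
  shift now [  1.4   6.6 188.4]
  turn rotvec deg [0.  0.  2.3] shift after turn [  1.7   6.6 188.4]
```

{"op": "jog_arm", "data": {
  "series": [
    [[1.5, 6.3, 10], [0, 0, 1.5], -1],
    [[0, 0, 30], [0, 0, 0], -1],
    [[0, 0, 35], [0, 0, 0], -1],
    [[0, 0, 35], [0, 0, 0], -1],
    [[0, 0, 30], [0, 0, 0], -1],
    [[0, 0, 25], [0, 0, 0], -1],
    [[0, 0, 15], [0, 0, 0], -1],
    [[0, 0, 5], [0, 0, 0], -1],
    [[0, 0, 0], [0, 0, 0], -1],
    [[0, 0, 0], [0, 0, 0], -1]
  ]
}}

```text
t: 22.53
tcp_pos: [0.6413, -0.1951, 0.1853]
tool_rot: [0.248, 0.969, -0.0, 0.001]
contact_force: [0.6, 0.1, 0.8]
width: 0.0855
grasp_force: 0.0
```

{"op": "jog_arm", "data": {
  "series": [
    [[0, 0, 4.3], [0, 0, 0], -1],
    [[0, 0, 0], [0, 0, 0], -1],
    [[0, 0, 0], [0, 0, 0], 1],
    [[0, 0, 0], [0, 0, 0], 1],
    [[0, 0, 0], [0, 0, 0], 1],
    [[0, 0, 0], [0, 0, 0], 1],
    [[0, 0, 0], [0, 0, 0], 1],
    [[0, 0, 0], [0, 0, 0], 1],
    [[0, 0, 0], [0, 0, 0], 1],
    [[0, 0, 0], [0, 0, 0], 1]
  ]
}}

```text
t: 23.37
tcp_pos: [0.6412, -0.1958, 0.1804]
tool_rot: [0.249, 0.969, -0.0, 0.001]
contact_force: [0.4, -0.3, 4.5]
width: 0.0324
grasp_force: 60.9
```

{"op": "jog_arm", "data": {
  "series": [
    [[0, 0, -10], [0, 0, 0], 1],
    [[0, 0, -25], [0, 0, 0], 1],
    [[0, 0, 0], [0, 0, 0], 1]
  ]
}}

```text
t: 23.62
tcp_pos: [0.6419, -0.196, 0.219]
tool_rot: [0.249, 0.969, -0.0, 0.002]
contact_force: [0.1, -0.2, 1.3]
width: 0.0327
grasp_force: 60.4
```

{"op": "jog_arm", "data": {
  "series": [
    [[0, 0, -30], [0, 0, 0], 1],
    [[0, 0, -35], [0, 0, 0], 1],
    [[0, 0, -35], [0, 0, 0], 1],
    [[0, 0, -35], [0, 0, 0], 1],
    [[0, 0, -25], [0, 0, 0], 1],
    [[14, 12, 0], [0, 0, 0], 1],
    [[28, 25, 0], [0, 0, 0], 1],
    [[28, 25, 0], [0, 0, 0], 1],
    [[28, 25, 0], [0, 0, 0], 1],
    [[28, 25, 0], [0, 0, 0], 1]
  ]
}}

```text
t: 24.45
tcp_pos: [0.5836, -0.0356, 0.3746]
tool_rot: [0.249, 0.968, 0.0, -0.0]
contact_force: [0.5, -0.2, 0.0]
width: 0.0327
grasp_force: 60.4
```

{"op": "jog_arm", "data": {
  "series": [
    [[28, 25, 0], [0, 0, 0], 1],
    [[28, 25, 0], [0, 0, 0], 1],
    [[28, 25, 0], [0, 0, 0], 1],
    [[28, 25, 0], [0, 0, 0], 1],
    [[28, 25, 0], [0, 0, 0], 1],
    [[28, 25, 0], [0, 0, 0], 1],
    [[28, 25, 0], [0, 0, 0], 1],
    [[28, 25, 0], [0, 0, 0], 1],
    [[18, 14, 0], [0, 0, 0], 1],
    [[0, 0, 0], [0, 0, -6.7], 1]
  ]
}}

```text
t: 25.28
tcp_pos: [0.474, 0.2708, 0.3746]
tool_rot: [0.189, 0.982, 0.0, -0.001]
contact_force: [0.9, -0.1, -0.8]
width: 0.0324
grasp_force: 60.3
```

{"op": "jog_arm", "data": {
  "series": [
    [[0, 0, 0], [0, 0, -6.7], 1],
    [[0, 0, 0], [0, 0, -6.7], 1],
    [[0, 0, 0], [0, 0, -6.7], 1],
    [[0, 0, 0], [0, 0, -6.5], 1],
    [[0, 0, 0], [0, 0, 0], 1],
    [[0, 0, 0], [0, 0, 0], 1]
  ]
}}

```text
t: 25.78
tcp_pos: [0.4756, 0.2673, 0.3748]
tool_rot: [-0.038, 0.999, -0.0, -0.0]
contact_force: [0.2, 0.5, -0.3]
width: 0.0326
grasp_force: 60.3
```

Run:
```python
from h import *
go(.474,.2713,.215,184.5)
```

```text
t 25.8 tcp [0.4756 0.2673 0.3748] phi -175.7 tilt [-0.0003 -0.0001] q6 0.44 w 0.033
  shift now [  1.3   4.1 159.8]
  turn rotvec deg [-0.  -0.  -0.2] shift after turn [  1.3   4.1 159.8]
```

{"op": "jog_arm", "data": {
  "series": [
    [[1.3, 4.1, 20], [0, 0, 0], 1],
    [[0, 0, 35], [0, 0, 0], 1],
    [[0, 0, 35], [0, 0, 0], 1],
    [[0, 0, 35], [0, 0, 0], 1],
    [[0, 0, 25], [0, 0, 0], 1],
    [[0, 0, 18], [0, 0, 0], 1],
    [[0, 0, 6], [0, 0, 0], 1],
    [[0, 0, 0], [0, 0, 0], 1],
    [[0, 0, 0], [0, 0, 0], 1]
  ]
}}

```text
t: 26.53
tcp_pos: [0.4744, 0.2714, 0.2015]
tool_rot: [-0.038, 0.999, 0.0, 0.0]
contact_force: [-0.2, 0.3, -0.3]
width: 0.0328
grasp_force: 60.4
```

Run:
```python
from h import *
go(.474,.2713,.184,184.5)
P=cam('wrist'); im=vision.capture('wrist'); sil('wedge_tray','wrist',.008,P)
a=np.radians(4.5); ex=np.array([np.cos(a),np.sin(a)]); ey=np.array([-ex[1],ex[0]]); c=np.array([.4445,.269])
for hx,hy,z,col in ((.069,.031,.008,(255,0,255)),(.063,.025,.008,(255,255,0))):
    cv2.polylines(im,[proj([np.r_[c+ex*i*hx+ey*j*hy,z] for i,j in ((1,1),(1,-1),(-1,-1),(-1,1))],P).astype(int)],True,col,1)
zb=env.state()['tcp_pos'][2]-.1804
cv2.polylines(im,[proj([np.r_[c+ex*i*.055+ey*j*.017,zb+(.028 if i>0 else .004)] for i,j in ((1,1),(1,-1),(-1,-1),(-1,1))],P).astype(int)],True,(0,0,255),1)
cv2.imwrite('pics/w8.png',im)
```

```text
t 26.5 tcp [0.4744 0.2714 0.2015] phi -175.6 tilt [0.0004 0.0003] q6 0.44 w 0.033
  shift now [ 0.4 -0.1 17.5]
  turn rotvec deg [ 0.   0.  -0.1] shift after turn [ 0.4 -0.1 17.5]
wrist wedge_tray conf 0.88 ctr (429,268) size 106x62 longaxis 4.5 px [322. 167.]
```

View pics/w8.png

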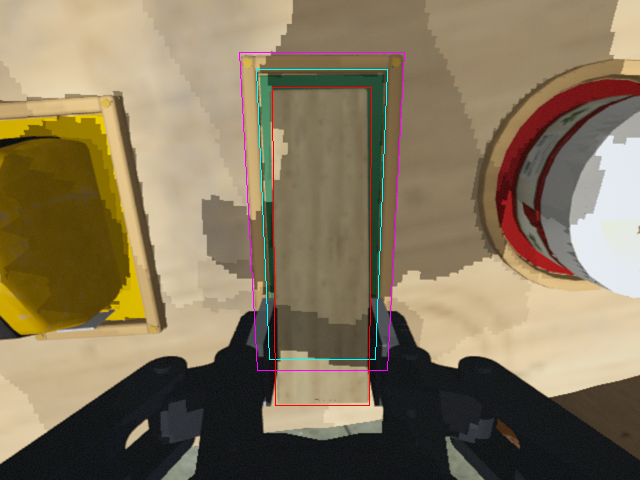

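The wedge outline and the wedge tray outline fit within about 2 px. The tape (left) and the tin (right) are lying in their trays. I'll lower the wedge.

{"op": "jog_arm", "data": {
  "series": [
    [[0.3, 0, 7], [0, 0, 0], 1],
    [[0, 0, 4], [0, 0, 0], 1],
    [[0, 0, 3], [0, 0, 0], 1],
    [[0, 0, 1.5], [0, 0, 0], 1],
    [[0, 0, 1], [0, 0, 0], 1],
    [[0, 0, 0], [0, 0, 0], 1],
    [[0, 0, 0], [0, 0, 0], 1]
  ]
}}

```text
t: 27.22
tcp_pos: [0.4738, 0.2713, 0.1843]
tool_rot: [-0.039, 0.999, -0.0, -0.0]
contact_force: [0.3, 0.2, -1.0]
width: 0.0321
grasp_force: 60.4
```

{"op": "jog_arm", "data": {
  "series": [
    [[0, 0, 0.7], [0, 0, 0], 1],
    [[0, 0, 0.5], [0, 0, 0], 1],
    [[0, 0, 0], [0, 0, 0], 1]
  ]
}}

```text
t: 27.47
tcp_pos: [0.4739, 0.2713, 0.1834]
tool_rot: [-0.039, 0.999, 0.0, 0.0]
contact_force: [0.4, 0.0, 2.1]
width: 0.0325
grasp_force: 60.6
```

{"op": "jog_arm", "data": {
  "series": [
    [[0, 0, 0], [0, 0, 0], -0.2],
    [[0, 0, 0], [0, 0, 0], -0.6],
    [[0, 0, 0], [0, 0, 0], -1],
    [[0, 0, 0], [0, 0, 0], -1],
    [[0, 0, -15], [0, 0, 0], -1],
    [[0, 0, -35], [0, 0, 0], -1],
    [[0, 0, -35], [0, 0, 0], -1],
    [[0, 0, -35], [0, 0, 0], -1],
    [[0, 0, -35], [0, 0, 0], -1],
    [[0, 0, -35], [0, 0, -6.7], -1]
  ]
}}

```text
t: 28.3
tcp_pos: [0.4735, 0.2711, 0.3749]
tool_rot: [-0.098, 0.995, 0.0, 0.0]
contact_force: [1.0, 0.5, 0.2]
width: 0.0854
grasp_force: 0.0
```

{"op": "jog_arm", "data": {
  "series": [
    [[0, 0, 0], [0, 0, -6.7], -1],
    [[0, 0, 0], [0, 0, -6.7], -1],
    [[0, 0, 0], [0, 0, -6.7], -1],
    [[0, 0, 0], [0, 0, -6.7], -1],
    [[0, 0, 0], [0, 0, -6.7], -1],
    [[0, 0, 0], [0, 0, -6.7], -1],
    [[0, 0, 0], [0, 0, -6.7], -1],
    [[0, 0, 0], [0, 0, -6.7], -1],
    [[17, -9, 0], [0, 0, 0], -1],
    [[33, -17.3, 0], [0, 0, 0], -1]
  ]
}}

```text
t: 29.13
tcp_pos: [0.4764, 0.2165, 0.3726]
tool_rot: [-0.538, 0.843, 0.0, 0.0]
contact_force: [0.6, -0.0, 0.1]
width: 0.0856
grasp_force: 0.0
```

{"op": "jog_arm", "data": {
  "series": [
    [[33, -17.3, 0], [0, 0, 0], -1],
    [[33, -17.3, 0], [0, 0, 0], -1],
    [[33, -17.3, 0], [0, 0, 0], -1],
    [[33, -17.3, 0], [0, 0, 0], -1],
    [[33, -17.3, 0], [0, 0, 0], -1],
    [[33, -17.3, 0], [0, 0, 0], -1],
    [[33, -17.3, 0], [0, 0, 0], -1],
    [[33, -17.3, 0], [0, 0, 0], -1],
    [[33, -17.3, 0], [0, 0, 0], -1],
    [[33, -17.3, 0], [0, 0, 0], -1]
  ]
}}

```text
t: 29.97
tcp_pos: [0.4918, -0.1593, 0.3732]
tool_rot: [-0.536, 0.844, -0.0, 0.0]
contact_force: [1.6, 0.3, 0.6]
width: 0.0853
grasp_force: 0.0
```

{"op": "jog_arm", "data": {
  "series": [
    [[33, -17.3, 0], [0, 0, 0], -1],
    [[33, -17.3, 0], [0, 0, 0], -1],
    [[33, -17.3, 0], [0, 0, 0], -1],
    [[33, -17.3, 0], [0, 0, 0], -1],
    [[33, -17.3, 0], [0, 0, 0], -1],
    [[33, -17.3, 0], [0, 0, 0], -1],
    [[33, -17.3, 0], [0, 0, 0], -1],
    [[33, -17.3, 0], [0, 0, 0], -1],
    [[0, 0, 0], [0, 0, 0], -1],
    [[0, 0, 0], [0, 0, 0], -1]
  ]
}}

```text
t: 30.8
tcp_pos: [0.5045, -0.4572, 0.3714]
tool_rot: [-0.534, 0.845, 0.001, -0.0]
contact_force: [0.5, 1.3, 0.2]
width: 0.0853
grasp_force: 0.0
```

Run:
```python
from h import *
go(.509,-.471,.184,245)
P=cam('wrist'); im=vision.capture('wrist'); cv2.imwrite('pics/w9.png',im)
sil('packing_block','wrist',.03,P); print([d['position'] for d in nets.place_of('packing_block','wrist')[:3]])
hsv=cv2.cvtColor(im,cv2.COLOR_BGR2HSV)
# top face of the orange block
m=((hsv[...,0]<16)&(hsv[...,1]>140)&(hsv[...,2]>90)).astype(np.uint8); m[300:]=0
k=max(cv2.findContours(m,0,1)[0],key=cv2.contourArea); print(cv2.boundingRect(k), cv2.minAreaRect(k))
(cx,cy),(a,b),th=cv2.minAreaRect((unproj(k[:,0],.03,P)*1000).astype(np.float32)); print(cx,cy,a,b,th)
```

```text
t 30.8 tcp [ 0.5045 -0.4572  0.3714] phi -115.4 tilt [-0.0014  0.0014] q6 -1.86 w 0.085
  shift now [ 10.6 -10.4 187.4]
  turn rotvec deg [ 0.1  0.  -0.4] shift after turn [ 10.6  -9.9 187.4]
wrist packing_block conf 0.76 ctr (511,-476) size 62x45 longaxis 66.5 px [306. 202.]
wrist packing_block conf 0.69 ctr (469,-578) size 59x47 longaxis -32.3 px [295.  51.]
wrist packing_block conf 0.68 ctr (289,-310) size 61x58 longaxis -49.6 px [621. 270.]
[[0.4698, -0.5795, -0.0004], [0.5093, -0.4728, -0.0008], [0.28, -0.2975, -0.0006]]
(276, 167, 58, 74) ((305.4830017089844, 203.558349609375), (73.25353240966797, 56.65042495727539), 87.79740142822266)
510.8377380371094 -475.2500915527344 59.00956726074219 44.314666748046875 66.0770263671875
```

View pics/w9.png

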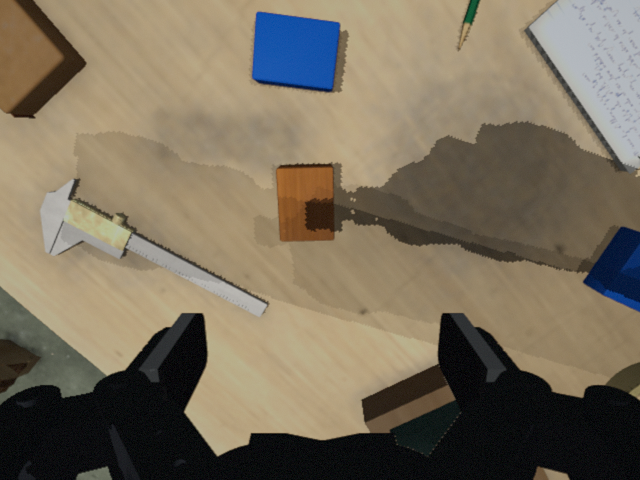

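The orange block is at (305,203), aligned with the tool to about 1.5°. The caliper and the blue block are clear of the fingers.

{"op": "jog_arm", "data": {
  "series": [
    [[0, 0, 0], [0, 0, -1.4], -1],
    [[13.6, -13.2, 10], [0, 0, 0], -1],
    [[0, 0, 35], [0, 0, 0], -1],
    [[0, 0, 35], [0, 0, 0], -1],
    [[0, 0, 35], [0, 0, 0], -1],
    [[0, 0, 35], [0, 0, 0], -1],
    [[0, 0, 25], [0, 0, 0], -1],
    [[0, 0, 10], [0, 0, 0], -1],
    [[0, 0, 0], [0, 0, 0], -1],
    [[0, 0, 0], [0, 0, 0], -1]
  ]
}}

```text
t: 31.78
tcp_pos: [0.5119, -0.4725, 0.1894]
tool_rot: [-0.546, 0.837, -0.0, 0.0]
contact_force: [0.4, -1.0, 0.5]
width: 0.0854
grasp_force: 0.0
```

{"op": "jog_arm", "data": {
  "series": [
    [[2.5, 0, 6.5], [0, 0, 0], -1],
    [[0, 0, 0], [0, 0, 0], -1],
    [[0, 0, 0], [0, 0, 0], 1],
    [[0, 0, 0], [0, 0, 0], 1],
    [[0, 0, 0], [0, 0, 0], 1],
    [[0, 0, 0], [0, 0, 0], 1],
    [[0, 0, 0], [0, 0, 0], 1],
    [[0, 0, 0], [0, 0, 0], 1],
    [[0, 0, 0], [0, 0, 0], 1],
    [[0, 0, 0], [0, 0, 0], 1]
  ]
}}

```text
t: 32.62
tcp_pos: [0.5107, -0.4755, 0.1825]
tool_rot: [-0.546, 0.838, -0.001, 0.0]
contact_force: [-0.7, 0.1, 6.4]
width: 0.0439
grasp_force: 63.4
```

{"op": "jog_arm", "data": {
  "series": [
    [[0, 0, -10], [0, 0, 0], 1],
    [[0, 0, -30], [0, 0, 0], 1],
    [[0, 0, -35], [0, 0, 0], 1],
    [[0, 0, -35], [0, 0, 0], 1],
    [[0, 0, -35], [0, 0, 0], 1],
    [[0, 0, -35], [0, 0, 0], 1],
    [[0, 0, -15], [0, 0, 0], 1],
    [[0, 0, 0], [0, 0, 0], 1]
  ]
}}

```text
t: 33.28
tcp_pos: [0.5105, -0.4754, 0.3822]
tool_rot: [-0.546, 0.838, -0.004, 0.001]
contact_force: [0.1, -0.5, -0.5]
width: 0.0437
grasp_force: 62.9
```

{"op": "jog_arm", "data": {
  "series": [
    [[0, 0, 0], [0, 0, 7.1], 1],
    [[0, 0, 0], [0, 0, 7.1], 1],
    [[0, 0, 0], [0, 0, 7.1], 1],
    [[0, 0, 0], [0, 0, 7.1], 1],
    [[0, 0, 0], [0, 0, 7.1], 1],
    [[0, 0, 0], [0, 0, 7.1], 1],
    [[0, 0, 0], [0, 0, 7.1], 1],
    [[0, 0, 0], [0, 0, 7.1], 1],
    [[0, 0, 0], [0, 0, 7.1], 1],
    [[0, 0, 0], [0, 0, 7.1], 1]
  ]
}}

```text
t: 34.12
tcp_pos: [0.5103, -0.4751, 0.3747]
tool_rot: [0.045, 0.999, 0.001, -0.001]
contact_force: [-0.3, -0.0, -2.0]
width: 0.044
grasp_force: 62.8
```

{"op": "jog_arm", "data": {
  "series": [
    [[4, 19, 0], [0, 0, 1.2], 1],
    [[8.3, 38, 0], [0, 0, 0], 1],
    [[8.3, 38, 0], [0, 0, 0], 1],
    [[8.3, 38, 0], [0, 0, 0], 1],
    [[8.3, 38, 0], [0, 0, 0], 1],
    [[8.3, 38, 0], [0, 0, 0], 1],
    [[8.3, 38, 0], [0, 0, 0], 1],
    [[8.3, 38, 0], [0, 0, 0], 1],
    [[8.3, 38, 0], [0, 0, 0], 1],
    [[8.3, 38, 0], [0, 0, 0], 1]
  ]
}}

```text
t: 34.95
tcp_pos: [0.4685, -0.1063, 0.3752]
tool_rot: [0.053, 0.999, 0.0, -0.001]
contact_force: [1.5, -0.2, -0.4]
width: 0.0438
grasp_force: 62.8
```

{"op": "jog_arm", "data": {
  "series": [
    [[8.3, 38, 0], [0, 0, 0], 1],
    [[8.3, 38, 0], [0, 0, 0], 1],
    [[8.3, 38, 0], [0, 0, 0], 1],
    [[8.3, 38, 0], [0, 0, 0], 1],
    [[4, 19, 0], [0, 0, 0], 1],
    [[0, 0, 0], [0, 0, 0], 1],
    [[0, 0, 0], [0, 0, 0], 1]
  ]
}}

```text
t: 35.53
tcp_pos: [0.45, 0.0668, 0.3754]
tool_rot: [0.051, 0.999, -0.0, -0.001]
contact_force: [-1.1, 0.0, -0.9]
width: 0.0435
grasp_force: 62.8
```

Run:
```python
from h import *
go(.451,.0650,.20,174)
P=cam('wrist'); im=vision.capture('wrist'); sil('block_tray','wrist',.008,P); print([d['position'] for d in nets.place_of('block_tray','wrist')[:1]])
```

```text
t 35.5 tcp [0.45   0.0668 0.3754] phi 174.1 tilt [-0.0021 -0.0006] q6 0.25 w 0.043
  shift now [ -1.5  -1.6 175.4]
  turn rotvec deg [-0.  -0.1  0.1] shift after turn [ -1.1  -1.7 175.4]
wrist block_tray conf 0.93 ctr (442,67) size 74x71 longaxis 83.4 px [321. 203.]
[[0.4517, 0.0613, 0.0026]]
```

{"op": "jog_arm", "data": {
  "series": [
    [[-0.7, -1.2, 15], [0, 0, 0], 1],
    [[0, 0, 35], [0, 0, 0], 1],
    [[0, 0, 35], [0, 0, 0], 1],
    [[0, 0, 35], [0, 0, 0], 1],
    [[0, 0, 30], [0, 0, 0], 1],
    [[0, 0, 18], [0, 0, 0], 1],
    [[0, 0, 7], [0, 0, 0], 1],
    [[0, 0, 0], [0, 0, 0], 1],
    [[0, 0, 0], [0, 0, 0], 1]
  ]
}}

```text
t: 36.43
tcp_pos: [0.4516, 0.064, 0.2022]
tool_rot: [0.053, 0.999, 0.0, 0.0]
contact_force: [0.6, -0.4, -0.4]
width: 0.0438
grasp_force: 62.8
```

Run:
```python
from h import *
go(.4505,.0655,.1855,174)
P=cam('wrist'); im=vision.capture('wrist')
a=np.radians(-6); ex=np.array([np.cos(a),np.sin(a)]); ey=np.array([-ex[1],ex[0]]); c=np.array([.4505,.0655])
for hx,hy,z,col in ((.044,.0365,.008,(255,0,255)),(.038,.0305,.008,(255,255,0)),(.030,.0225,env.state()['tcp_pos'][2]-.1825+.03,(0,0,255))):
    cv2.polylines(im,[proj([np.r_[c+ex*i*hx+ey*j*hy,z] for i,j in ((1,1),(1,-1),(-1,-1),(-1,1))],P).astype(int)],True,col,1)
cv2.imwrite('pics/w10.png',im)
```

```text
t 36.4 tcp [0.4516 0.064  0.2022] phi 173.9 tilt [ 0.0002 -0.    ] q6 0.25 w 0.044
  shift now [ 1.3  1.4 16.7]
  turn rotvec deg [ 0.   0.  -0.1] shift after turn [ 1.2  1.4 16.7]
```

View pics/w10.png

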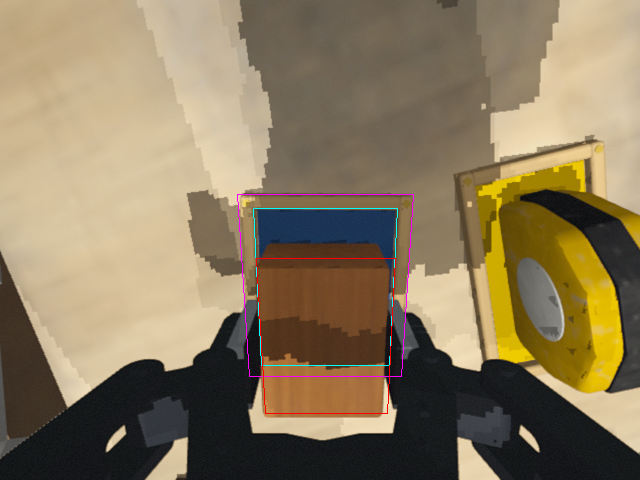

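The block outline fits its predicted pose and sits well inside the blue tray's outline. The tape stands upright in its tray. I'll lower the block.

{"op": "jog_arm", "data": {
  "series": [
    [[1, 1.2, 7], [0, 0, 0], 1],
    [[0, 0, 4], [0, 0, 0], 1],
    [[0, 0, 3], [0, 0, 0], 1],
    [[0, 0, 1.5], [0, 0, 0], 1],
    [[0, 0, 0.8], [0, 0, 0], 1],
    [[0, 0, 0], [0, 0, 0], 1],
    [[0, 0, 0], [0, 0, 0], 1]
  ]
}}

```text
t: 37.07
tcp_pos: [0.4503, 0.066, 0.1855]
tool_rot: [0.053, 0.999, -0.0, 0.0]
contact_force: [-1.1, -0.5, 1.3]
width: 0.044
grasp_force: 62.9
```

{"op": "jog_arm", "data": {
  "series": [
    [[0, 0, 0.5], [0, 0, 0], 1],
    [[0, 0, 0], [0, 0, 0], 1],
    [[0, 0, 0], [0, 0, 0], -0.3],
    [[0, 0, 0], [0, 0, 0], -0.6],
    [[0, 0, 0], [0, 0, 0], -0.6],
    [[0, 0, -10], [0, 0, 0], -0.6],
    [[0, 0, -30], [0, 0, 0], -0.6],
    [[0, 0, -40], [0, 0, 0], -0.6],
    [[0, 0, -40], [0, 0, 0], -1],
    [[0, 0, -40], [0, 0, 0], -1]
  ]
}}

```text
t: 37.9
tcp_pos: [0.4497, 0.0658, 0.3471]
tool_rot: [0.053, 0.999, -0.0, -0.0]
contact_force: [0.1, 0.0, 0.3]
width: 0.0854
grasp_force: 0.0
```

{"op": "jog_arm", "data": {
  "series": [
    [[30, 0, -20], [0, 0, 0], -1],
    [[30, 0, -20], [0, 0, 0], -1],
    [[30, 20, 0], [0, 0, 0], -1],
    [[0, 30, 0], [0, 0, 0], -1],
    [[0, 30, 0], [0, 0, 0], -1],
    [[0, 30, 0], [0, 0, 0], -1],
    [[0, 0, 0], [0, 0, 0], -1],
    [[0, 0, 0], [0, 0, 0], -1]
  ]
}}

```text
t: 38.57
tcp_pos: [0.3721, 0.1858, 0.3852]
tool_rot: [0.051, 0.999, -0.0, 0.0]
contact_force: [0.1, -0.6, 0.6]
width: 0.0856
grasp_force: 0.0
```

Run:
```python
from h import *
im=vision.capture('wrist'); cv2.imwrite('pics/w11.png',im)
t=vision.capture('top'); cv2.imwrite('pics/top2.png',cv2.resize(t[150:310,90:410],(800,400)))
print(env.state()['t'],env.state()['tcp_pos'])
```

```text
38.6667 [0.37214229 0.18450029 0.38508213]
```

View pics/w11.png

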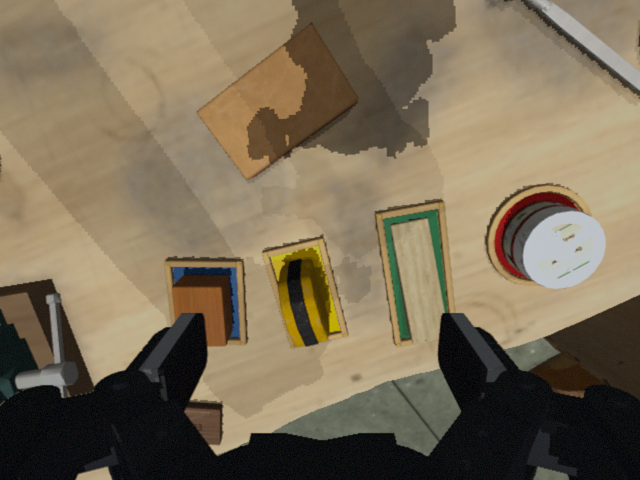

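View pics/top2.png

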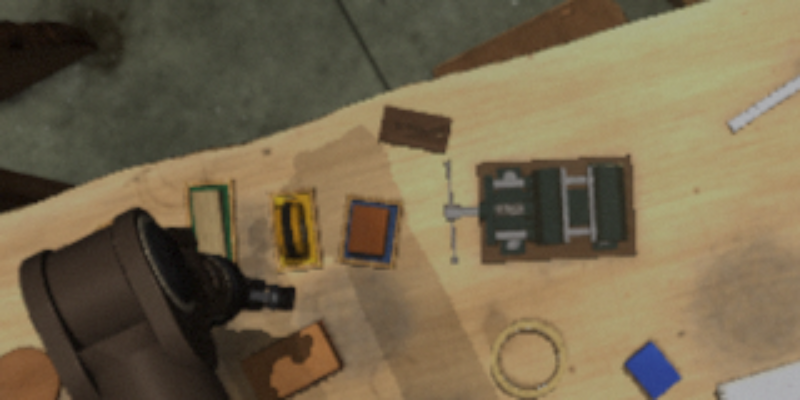

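All four things lie inside their tray rims: the block at (203,310), the tape at (305,300), the wedge at (418,280) and the tin at (562,247). The sample tile hasn't moved, and the arm is clear of everything.

```bash
python3 -c "
from station import job_done; print(job_done())"
```

```text
the job is handed in; nothing more can be done
None
```

The tape measure, wax tin, wedge and orange-brown packing block were each set down inside their own trays, the sample tile was left where it lay, and the job was handed in at about 39 s of the allowed 120 s; it returned no verdict.

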